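# Pack the porcelain colour dishes back into their nest

### The job

The hand-colouring of the prints is finished: pack the porcelain colour dishes back into their nest on the dark wooden stand, the black one lowest, then blue, then red, then yellow, because the light colours are wanted first next time, and put the lid on top. Every foot must sit fully down in the stand or the rim below it, so that the nest stands straight; keep the dishes level and set them down without dropping them, for they chip. Leave the dirty mixing dish, the brush jar, the ink tin and the flat brush where they are.

Things in the scene. Friction and masses are not known exactly. Their poses are not given: they have to be found in the camera images.
- black_dish: White porcelain dish with a dry cake of black colour, seen from above. 64 mm across, 28 mm high, 90 g. Lowest 5 mm: foot 52 mm across; above: plain upright round wall, gripped from outside. Inside the rim an opening 57 mm across, over 5 mm deep, takes the foot of the next piece, which then stands 23 mm higher, shoulder on the rim. Origin: centre of underside, z up; turn about z is of no account.
- blue_dish: White porcelain dish with a dry cake of ultramarine blue colour, seen from above. 64 mm across, 28 mm high, 90 g. Lowest 5 mm: foot 52 mm across; above: plain upright round wall, gripped from outside. Inside the rim an opening 57 mm across, over 5 mm deep, takes the foot of the next piece, which then stands 23 mm higher, shoulder on the rim. Origin: centre of underside, z up; turn about z is of no account.
- red_dish: White porcelain dish with a dry cake of bright red colour, seen from above. 64 mm across, 28 mm high, 90 g. Lowest 5 mm: foot 52 mm across; above: plain upright round wall, gripped from outside. Inside the rim an opening 57 mm across, over 5 mm deep, takes the foot of the next piece, which then stands 23 mm higher, shoulder on the rim. Origin: centre of underside, z up; turn about z is of no account.
- yellow_dish: White porcelain dish with a dry cake of golden yellow colour, seen from above. 64 mm across, 28 mm high, 90 g. Lowest 5 mm: foot 52 mm across; above: plain upright round wall, gripped from outside. Inside the rim an opening 57 mm across, over 5 mm deep, takes the foot of the next piece, which then stands 23 mm higher, shoulder on the rim. Origin: centre of underside, z up; turn about z is of no account.
- lid: White porcelain lid with dark blue ring and knob, 60 g. Foot 52 mm across and 5 mm high like the dishes', then a plate 64 mm across up to 11 mm, and in the middle an upright round blue knob, 20 mm across, from 14 to 34 mm above the underside. Seats like a dish, its underside 23 mm above that of the dish below. Origin: centre of underside, z up; turn about z is of no account.
- stand: Round stand of dark brown wood, 80 mm across, 16 mm high, fixed to the table. A recess 57 mm across and 6 mm deep in its top takes the foot of the lowest dish, whose underside then lies 11 mm above the stand's underside, its shoulder on the wood. Origin: centre of underside, z up; turn about z is of no account.
- mixing_dish: Bystander: dirty mixing dish, the same porcelain dish as the others (64 mm across, 28 mm high) but without a cake of colour, white inside with small brownish smears. It is not part of the nest. Loose. Origin: centre of underside, z up; turn about z is of no account.
- brush_jar: Bystander: glass jar 68 mm across and 85 mm high with three brushes standing in it, up to about 160 mm high. Loose. Origin at the centre of its underside, z up.
- ink_tin: Bystander: closed round ink tin, steel with a dark band, 75 mm across and 47 mm high. Loose. Origin at the centre of its underside, z up.
- hake_brush: Bystander: flat wooden wash brush lying on the table, 200 mm long, 56 mm wide at the pale bristles, 9 mm thick. Loose. Origin on the underside where handle and head meet; the handle runs 130 mm along its -x axis, the head and bristles 70 mm along +x.
Things that resemble listed ones, but are neither listed nor needed, are in the scene too. Leave any pink look-alike of the black_dish alone. What is shaped like the lid but green is not meant.

How it is judged:
At the end, for the whole second after the job is handed in: Black dish in the recess of the stand, blue on black, red on blue, yellow on red and the lid on yellow: each centred within 5 mm on the one below, fully seated (height within 2 mm), level within 3 degrees, at rest; the mixing dish, brush jar, ink tin and flat brush within 25 mm of where they were (horizontal distance between black_dish and stand below 0.005 m and z of black_dish in the frame of stand between 0.0085 and 0.013 m and angle between each of black_dish, blue_dish, red_dish, yellow_dish, lid's own z axis and vertical below 0.06 rad and linear speed of each of black_dish, blue_dish, red_dish, yellow_dish, lid below 0.02 m/s and horizontal distance between blue_dish and black_dish below 0.005 m and z of blue_dish in the frame of black_dish between 0.0205 and 0.025 m and horizontal distance between red_dish and blue_dish below 0.005 m and z of red_dish in the frame of blue_dish between 0.0205 and 0.025 m and horizontal distance between yellow_dish and red_dish below 0.005 m and z of yellow_dish in the frame of red_dish between 0.0205 and 0.025 m and horizontal distance between lid and yellow_dish below 0.005 m and z of lid in the frame of yellow_dish between 0.0205 and 0.025 m and distance of each of mixing_dish, brush_jar, ink_tin, hake_brush from where it was at the start of the episode below 0.025 m); the robot touches nothing.
It fails at once if the dirty mixing dish, the brush jar, the ink tin or the flat brush is moved more than 25 mm or tipped more than 23 degrees (distance of any of mixing_dish, brush_jar, ink_tin, hake_brush from where it was at the start of the episode above 0.025 m or angle between any of mixing_dish, brush_jar, ink_tin, hake_brush's own z axis and vertical above 0.4 rad).
It fails at once if a colour dish or the lid is tipped more than 40 degrees (angle between any of black_dish, blue_dish, red_dish, yellow_dish, lid's own z axis and vertical above 0.7 rad).
It fails at once if a colour dish or the lid is dropped from more than about 2 cm or thrown (faster than 0.6 m/s with no finger on it) ((linear speed of black_dish above 0.6 m/s and contact force between the fingers and black_dish below 0.001 N) or (linear speed of blue_dish above 0.6 m/s and contact force between the fingers and blue_dish below 0.001 N) or (linear speed of red_dish above 0.6 m/s and contact force between the fingers and red_dish below 0.001 N) or (linear speed of yellow_dish above 0.6 m/s and contact force between the fingers and yellow_dish below 0.001 N) or (linear speed of lid above 0.6 m/s and contact force between the fingers and lid below 0.001 N)).
It also fails if it takes over 112 s, if anything falls off the work surface, if the arm or the gripper's body presses on something with over 40 N, if the wrist force passes 120 N, or if a joint passes its speed limit or range.

### The arm

A 6-joint arm with a two-finger parallel gripper is mounted at the origin on the work surface. World frame = base frame: x ahead of the robot, y to its left, z up, the work surface at z = 0. Lengths are in m, angles in rad, forces in N, time in s.
With the tool pointing down it reaches from about 0.4 to 0.925 m from the base axis. Payload 3.4 kg.
Tool frame: the origin (TCP) lies on the mounting face of the last link; the fingertips stand 173 mm ahead of it and the grasp point (between the pads) lies 155 mm ahead of it; z points along the fingers, y is the line along which they close (so a half turn about z gives the same grasp; the last joint's range is limited). The gripper opens to 85 mm and grips with 20 to 120 N. Pads are 22 mm wide; open, the fingers measure 114 mm over their backs; the gripper's body (76 mm by 85 mm) begins 54 mm behind the grasp point. The pads swing forward as they close: fully open they stand 13 mm farther back than shut.
Start: joints at [1.188, 0.307, 1.506, -0, 1.328, -0.073], TCP at [0.175, 0.548, 0.405] pointing down, gripper open.
Joint ranges: [-3.12, 3.12], [-1.05, 2.28], [0.14, 2.33], [-1.42, 4.57], [0.1, 2.73], [-2.68, 2.68]. Speed limits (rad/s): [2.57, 2.57, 3.14, 3.14, 3.14, 3.14].

### API

Orientations are given as a rotation vector (axis times angle).
In Python, from plant import arm gives the robot as it stands. The module is installed in compiled form; this text tells all that it offers. Calls block until the motion is done:
- arm.goto(position, orientation): joint-space move of the TCP to a pose.
- arm.movel(position, attitude=None, v=0.15, stop_force=None): straight line of the TCP; attitude=None keeps the orientation; v is the mean speed in m/s. With stop_force (N) it stops when the force on the tool has changed by that much, and returns True; else False.
- arm.goto_joints(angles): joint-space move.
- arm.move_gripper(opening): finger opening in m; the grip force is fixed at half the most; returns when the fingers have stopped.
- arm.wait(seconds).
- arm.ik(position, orientation): joint angles nearest the present ones, or None.
- arm.sense(): the state.
- arm.capture(name): name is "side" or "top" or "wrist"; returns the picture (480x640x3 uint8, red, green, blue); there is no depth.
- arm.camera_params(name): a dict with "fx", "fy", "cx", "cy" (pixels), "rvec" (rotation vector, rad) and "tvec" (3), from world to camera coordinates, as OpenCV has them. Camera axes: x right, y down, z forward; pixel columns grow to the right and rows downward; lengths in m; the calibration is good to about 2 mm. The wrist camera is an equidistant fisheye: a pixel r from the principal point sees the ray r / f radians off the axis. A picture is of the moment at which its call begins: read the wrist's pose just before it. camera_params takes no time and is no camera call; for the wrist camera it gives the pose at the moment of the call.
A pose or a line that the arm cannot do raises arm.IKError and nothing moves.
- arm.job_done(): hands the job in; it is judged then, once.
Trained networks look in the newest picture that a camera, given by its name, has taken for a name from the list of things; names that differ only in an ending like _2 or _b are one class to them, and where a whole thing is asked for, a point or a joint stands for the part that bears it (a point fixed in the world has none). Each returns a list of dicts, best first, with "score" (0 to 1); they miss things now and then, are a little off and sometimes report something else, mostly with a low value. They report only what shows in the picture. A call takes as long as a camera call. They do not tell look-alikes from the thing itself.
- arm.spot_in(camera, query): "centre" ([column, row] in pixels, amid what is visible of it).
- arm.cut_out(camera, query): "region" (480x640 bool, what is visible of it) and "centre" ([column, row] in pixels, amid what is visible of it).
- arm.spot_point(camera, query): "centre" ([column, row] in pixels: a listed point, or the origin of a listed thing).
The state is a dict: "time": time; "qpos": joint angles; "qd": joint speeds; "joint_efforts": joint torques, N m; "tcp_pos": TCP position; "orientation": TCP orientation; "ft_force": force on the tool from outside, world axes, zero at the start; "ft_torque": the same for the moment, N m; "grip_width": finger opening in m; "gripper_force": force on a finger pad.
Only numpy, scipy, OpenCV 4.12 (cv2) and the standard library are available. Lean on these libraries where they do the work, as an engineer would, in place of code of your own. Each camera call takes 0.05 s, during which the arm holds its last target. There are 200 camera calls.

## Working session

There is one attempt and no reset: what is moved stays moved. The work goes in short steps, each a Python script; the robot and the scene stay as the last script left them, time stands still between calls to the robot, and variables do not carry over. Pictures are saved under pics/ and viewed, at most 14 in all, crops included, and the job is handed in when it is done.

```bash
mkdir -p pics; ls
python3 - <<'E'
from plant import arm
import cv2
s=arm.sense(); print(s['time'],s['tcp_pos'],s['orientation'],s['grip_width'])
for n in ('top','side'):
    im=arm.capture(n); cv2.imwrite(f'pics/{n}0.png',im[:,:,::-1]); print(n,arm.camera_params(n))
print(arm.camera_params('wrist'))
E
```

```text
pics
0.0 [0.17466231 0.5474645  0.40377304] [-0.48317954 -3.10373156  0.00317307] 0.08551151206362388
top {'fx': 519.614643779382, 'fy': 519.614643779382, 'cx': 311.66512230757274, 'cy': 240.7225445830634, 'rvec': array([ 2.14094846, -2.13875782,  0.14930252]), 'tvec': array([-0.00724121,  0.54070104,  1.05455741])}
side {'fx': 539.0846226095234, 'fy': 539.0846226095234, 'cx': 319.796417785703, 'cy': 251.31778829260324, 'rvec': array([ 2.21920448, -0.2890332 ,  0.13080551]), 'tvec': array([-0.50270333,  0.09488263,  1.14642357])}
{'fx': 371.64829954431775, 'fy': 371.64829954431775, 'cx': 319.34450576888395, 'cy': 235.1330973452533, 'rvec': array([-2.35374595, -1.71993358, -0.23049915]), 'tvec': array([-0.57406524, -0.03369155,  0.37852202])}
```

View pics/top0.png

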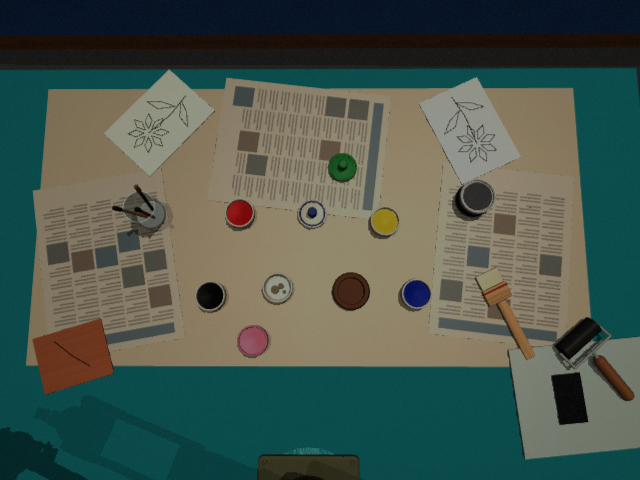

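View pics/side0.png

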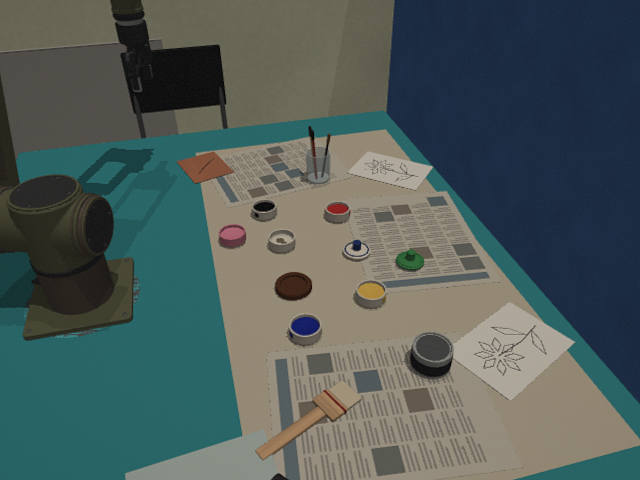

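```bash
cat > h.py <<'E'
import numpy as np, cv2
from scipy.spatial.transform import Rotation as Ro
from scipy.optimize import least_squares
from plant import arm
def ray(name,px,p=None):
    p=p or arm.camera_params(name); R=Ro.from_rotvec(p['rvec']).as_matrix(); px=np.atleast_2d(px).astype(float)
    u=(px-[p['cx'],p['cy']])/[p['fx'],p['fy']]
    if name=='wrist':
        t=np.linalg.norm(u,axis=1,keepdims=True)+1e-12; d=np.hstack([u/t*np.sin(t),np.cos(t)])
    else: d=np.hstack([u,np.ones((len(u),1))])
    return -R.T@p['tvec'], d@R
def onplane(name,px,z,p=None):
    c,d=ray(name,px,p); return (c+d*((z-c[2])/d[:,2:]))[:,:2]
def down(yaw): # tool z down, tool y at world angle yaw
    y=np.array([np.cos(yaw),np.sin(yaw),0]); z=np.array([0,0,-1.]); return Ro.from_matrix(np.c_[np.cross(y,z),y,z])
def camoff(): # camera position in tool frame
    s=arm.sense(); c,_=ray('wrist',[[0,0]]); return Ro.from_rotvec(s['orientation']).inv().apply(c-s['tcp_pos'])
E
python3 - <<'E'
from h import *
P=dict(red=(240,213),black=(210,296),yellow=(384,222),blue=(416,294),lid=(312,214),stand=(351,291),mix=(277,289),pink=(253,341),green=(342,167),jar=(146,213),tin=(475,198))
for k,v in P.items():
    q=onplane('top',v,.016 if k in('stand','lid') else .028)[0]; print(k,q.round(3),np.hypot(*q).round(3),np.arctan2(q[1],q[0]).round(2))
print(camoff(), ray('wrist',[[319.3,235.1]])[1])
s=arm.sense();print(Ro.from_rotvec(s['orientation']).as_matrix().round(2))
q=onplane('top',(210,296),.028)[0]
for yaw in (0,.8,1.57,2.4,-.8,-1.57): 
    print(yaw,[(None if (a:=arm.ik([*xy,.18],down(yaw).as_rotvec())) is None else a.round(2)) for xy in (q,onplane('top',(416,294),.028)[0])])
E
```

```text
red [0.603 0.148] 0.621 0.24
black [0.425 0.207] 0.473 0.45
yellow [ 0.583 -0.161] 0.605 -0.27
blue [ 0.43  -0.225] 0.485 -0.48
lid [ 0.603 -0.007] 0.603 -0.01
stand [ 0.436 -0.09 ] 0.446 -0.2
mix [0.44  0.066] 0.445 0.15
pink [0.332 0.115] 0.352 0.33
green [ 0.705 -0.072] 0.708 -0.1
jar [0.603 0.35 ] 0.697 0.53
tin [ 0.636 -0.358] 0.729 -0.51
[ 6.78138548e-02 -8.01877130e-06  3.07730255e-02] [[ 0.25208697 -0.08199835 -0.96422426]]
[[-0.95  0.3  -0.  ]
 [ 0.3   0.95 -0.  ]
 [ 0.   -0.   -1.  ]]
0 [array([ 0.36,  0.47,  1.99, -0.  ,  0.69,  0.36]), array([-0.57,  0.48,  1.96, -0.  ,  0.7 , -0.57])]
0.8 [array([ 0.36,  0.47,  1.99, -0.  ,  0.69, -0.44]), array([-0.57,  0.48,  1.96,  0.  ,  0.7 , -1.37])]
1.57 [array([ 0.36,  0.47,  1.99, -0.  ,  0.69, -1.21]), array([-0.57,  0.48,  1.96, -0.  ,  0.7 , -2.14])]
2.4 [array([ 0.36,  0.47,  1.99, -0.  ,  0.69, -2.04]), None]
-0.8 [array([ 0.36,  0.47,  1.99, -0.  ,  0.69,  1.16]), array([-0.57,  0.48,  1.96, -0.  ,  0.7 ,  0.23])]
-1.57 [array([ 0.36,  0.47,  1.99, -0.  ,  0.69,  1.93]), array([-0.57,  0.48,  1.96, -0.  ,  0.7 ,  1.  ])]
```

```bash
cat >> h.py <<'E'
YAW=np.pi/2; D=down(YAW); OR=D.as_rotvec(); CO=np.array([.0678,0,.0308])
def look(name,xy,zrim,r,h=.24,save=None):
    """camera straight above xy, h above the rim plane; returns measured circle centre"""
    t=np.array([*xy,zrim+h])-D.apply(CO); arm.goto(t,OR)
    p=arm.camera_params('wrist'); im=arm.capture('wrist'); out=None
    res=arm.cut_out('wrist',name)
    if save: cv2.imwrite(f'pics/{save}.png',im[:,:,::-1])
    best=None
    for o in res:
        m=o['region'].astype(np.uint8)
        cs=max(cv2.findContours(m,cv2.RETR_EXTERNAL,cv2.CHAIN_APPROX_NONE)[0],key=len)[:,0]
        q=onplane('wrist',cs,zrim,p)
        f=least_squares(lambda c:np.hypot(*(q-c[:2]).T)-c[2],[*q.mean(0),r],loss='soft_l1',f_scale=.001)
        e=np.sqrt(np.mean(f.fun**2)); d=np.hypot(*(f.x[:2]-xy))
        print(name,'score',round(o['score'],2),'c',f.x[:2].round(4),'r',f.x[2].round(4),'rms',e.round(4))
        if abs(f.x[2]-r)<.004 and d<.035 and (best is None or d<best[0]): best=(d,f.x[:2])
    return None if best is None else best[1]
E
python3 - <<'E'
from h import *
print(look('black_dish',[.425,.207],.028,.032,save='wb'))
print(look('stand',[.436,-.09],.016,.040,save='ws'))
print(arm.sense()['time'])
cv2.imwrite('pics/w1.png',np.hstack([cv2.resize(cv2.imread(f'pics/{n}.png'),(400,300)) for n in('wb','ws')]))
E
```

```text
black_dish score 0.69 c [0.3432 0.1213] r 0.0286 rms 0.0058
black_dish score 0.6 c [0.4264 0.2086] r 0.0315 rms 0.0003
[0.42639536 0.20864497]
stand score 0.85 c [ 0.4372 -0.0896] r 0.0389 rms 0.0003
[ 0.43718226 -0.089553  ]
3.1833
```

View pics/w1.png

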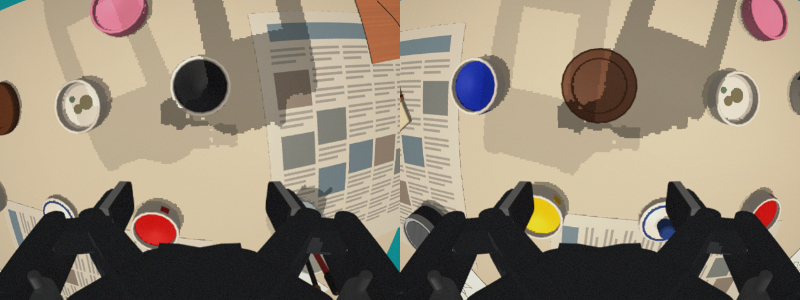

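The wrist view shows black dish at about (200,86) and stand at (598,86) of the montage, both cleanly segmented (0.3 mm rms). Now grip black, check the finger height.

Run:
```python
from h import *
c=np.array([.4264,.2086])
arm.goto([*c,.26],OR); arm.movel([*c,.180],v=.12)
s0=arm.sense(); arm.move_gripper(.055); s=arm.sense(); print(s['tcp_pos'],s['grip_width'],s['gripper_force'],s['ft_force']-s0['ft_force'])
im=arm.capture('wrist'); cv2.imwrite('pics/g1.png',im[:,:,::-1])
im2=arm.capture('side'); 
a=cv2.resize(im2[150:270,190:350,::-1],(533,400),interpolation=cv2.INTER_CUBIC)
b=cv2.resize(im[:,:,::-1],(533,400)); cv2.imwrite('pics/g2.png',cv2.resize(np.hstack([a,b]),(800,300)))
print(arm.sense()['time'])
```

```text
[0.42674943 0.20868411 0.18139859] 0.06190819589859589 63.43792172963731 [-1.63564436 -1.25593518  7.27758415]
5.6417
```

View pics/g2.png

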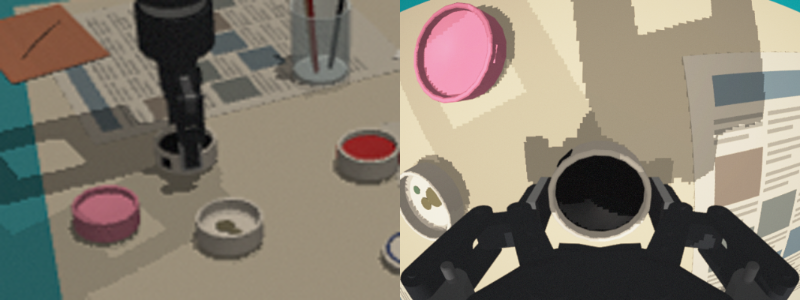

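Run:
```python
from h import *
s=arm.sense()['tcp_pos']
arm.move_gripper(.085); print(arm.sense()['tcp_pos']); arm.movel([s[0],s[1],.26],v=.2)
c=look('black_dish',[.4264,.2086],.028,.032); print('meas-tcp',c-s[:2])
arm.goto([*c,.26],OR); arm.movel([*c,.178],v=.12); print(arm.sense()['tcp_pos'])
arm.move_gripper(.055); g=arm.sense(); print(g['tcp_pos'],g['grip_width'])
arm.movel([*g['tcp_pos'][:2],.30],v=.2); print(arm.sense()['ft_force'],arm.sense()['tcp_pos'],arm.sense()['time'])
```

```text
[0.42637891 0.20865588 0.18005539]
black_dish score 0.88 c [0.4265 0.2091] r 0.0312 rms 0.0004
black_dish score 0.67 c [0.3438 0.1208] r 0.0281 rms 0.006
meas-tcp [-0.00024612  0.0004316 ]
[0.42715691 0.20928032 0.17833568]
[0.42686494 0.2092928  0.17930993] 0.061598280308326724
[ 0.02854613 -0.00285241 -1.35557487] [0.42628096 0.20906315 0.29955369] 9.4167
```

```bash
cat >> h.py <<'E'
def place(xy,zseat,zup=.33):
    """zseat: tcp height at which the piece should be seated"""
    s=arm.sense()['tcp_pos']; arm.goto([*xy,max(zup,zseat+.06)],OR)
    arm.movel([*xy,zseat+.012],v=.15); arm.wait(.2)
    hit=arm.movel([*xy,zseat-.002],v=.02,stop_force=8)
    s=arm.sense(); print('place hit',hit,'tcp',s['tcp_pos'].round(4),'dz',round(s['tcp_pos'][2]-zseat,4),'F',s['ft_force'].round(1))
    return abs(s['tcp_pos'][2]-zseat)<.0025
def release(zup=.09):
    s=arm.sense()['tcp_pos']; arm.move_gripper(.085); arm.movel([s[0],s[1],s[2]+zup],v=.25); print('t',arm.sense()['time'])
E
python3 - <<'E'
from h import *
xy=[.4372,-.0896]
if place(xy,.1793+.011):
    release(); c=look('black_dish',xy,.039,.032,save='nb')
print(arm.sense()['time'])
E
```

```text
place hit True tcp [ 0.4371 -0.0896  0.1903] dz 0.0 F [ 0.1 -0.2  6.1]
t 13.2333
black_dish score 0.9 c [0.3421 0.1011] r 0.0344 rms 0.004
black_dish score 0.71 c [ 0.4362 -0.0894] r 0.0314 rms 0.0003
13.7333
```

```bash
cat >> h.py <<'E'
def dish(name,coarse,nest,level):
    c=look(name,coarse,.028,.032)
    if c is None: print('NOT FOUND'); return
    arm.goto([*c,.27],OR); arm.movel([*c,.178],v=.12); arm.move_gripper(.055); g=arm.sense()
    print('grip',g['tcp_pos'].round(4),g['grip_width'],g['gripper_force'])
    # keep the measured centre-to-tool offset along x; the grip centres along y
    tgt=[nest[0]+g['tcp_pos'][0]-c[0],nest[1]]
    arm.movel([*g['tcp_pos'][:2],.28],v=.25)
    if place(tgt,g['tcp_pos'][2]+.011+.023*level):
        release(); return look(name,nest,.039+.023*level,.032,save='n_'+name)
    print('CHECK')
E
python3 - <<'E'
from h import *
print(dish('blue_dish',[.43,-.225],[.4363,-.0896],1),arm.sense()['time'])
E
```

```text
blue_dish score 0.64 c [ 0.431  -0.2268] r 0.0314 rms 0.0003
grip [ 0.4313 -0.227   0.1793] 0.06188949020929714 63.808756083017215
place hit True tcp [ 0.4365 -0.0895  0.2134] dz 0.0 F [-1.2 -0.4  5.3]
t 19.8167
blue_dish score 0.6 c [ 0.4358 -0.0892] r 0.0316 rms 0.0003
[ 0.43578865 -0.08920297] 20.3167
```

Run:
```python
from h import *
c=dish('red_dish',[.603,.148],[.4361,-.0895],2)
print(c,arm.sense()['time'])
if c is not None: print(dish('yellow_dish',[.583,-.161],[.4360,-.0895],3),arm.sense()['time'])
```

```text
red_dish score 0.82 c [0.6047 0.1502] r 0.0311 rms 0.0004
grip [0.6054 0.1504 0.1797] 0.06172077089486171 65.43862036429346
place hit True tcp [ 0.4366 -0.0895  0.2366] dz -0.0001 F [-0.1  0.1  5.8]
t 27.2583
red_dish score 0.65 c [ 0.4356 -0.0892] r 0.0315 rms 0.0003
[ 0.43562384 -0.0892453 ] 27.75
yellow_dish score 0.72 c [ 0.5871 -0.1637] r 0.0311 rms 0.0004
grip [ 0.5877 -0.1639  0.1797] 0.06174262684526124 65.11921950615942
place hit True tcp [ 0.4365 -0.0895  0.2596] dz -0.0001 F [-1.7 -0.1  5.6]
t 33.725
yellow_dish score 0.66 c [ 0.4354 -0.0892] r 0.0311 rms 0.0004
[ 0.43539237 -0.08924221] 34.2167
```

Run:
```python
from h import *
c=look('lid',[.603,-.007],.011,.032,save='lid')
if c is not None:
    arm.goto([*c,.26],OR); arm.move_gripper(.045)
    print(arm.movel([*c,.189],v=.06,stop_force=6)); s0=arm.sense(); arm.move_gripper(.012); g=arm.sense()
    print(s0['tcp_pos'].round(4),g['tcp_pos'].round(4),g['grip_width'],g['gripper_force'],(g['ft_force']-s0['ft_force']).round(1),g['time'])
    im=arm.capture('wrist')[:,:,::-1]; sd=arm.capture('side')[190:310,280:440,::-1]
    cv2.imwrite('pics/l1.png',np.hstack([cv2.resize(sd,(400,300),interpolation=cv2.INTER_CUBIC),cv2.resize(im,(400,300))]))
```

```text
lid score 0.82 c [ 0.7094 -0.0713] r 0.0307 rms 0.005
```

Run:
```python
from h import *
for h,x in((.20,.603),(.24,.595),(.28,.603)):
    c=look('lid',[x,-.007],.011,.032,h=h,save='lid')
    if c is not None: break
print(c,arm.sense()['time'])
```

```text
lid score 0.91 c [ 0.7095 -0.0701] r 0.0297 rms 0.0089
lid score 0.93 c [ 0.7095 -0.0714] r 0.0307 rms 0.0046
lid score 0.93 c [ 0.6057 -0.0064] r 0.0312 rms 0.0003
lid score 0.67 c [ 0.7103 -0.0727] r 0.0313 rms 0.0005
[ 0.60574436 -0.00638838] 36.3167
```

View pics/lid.png

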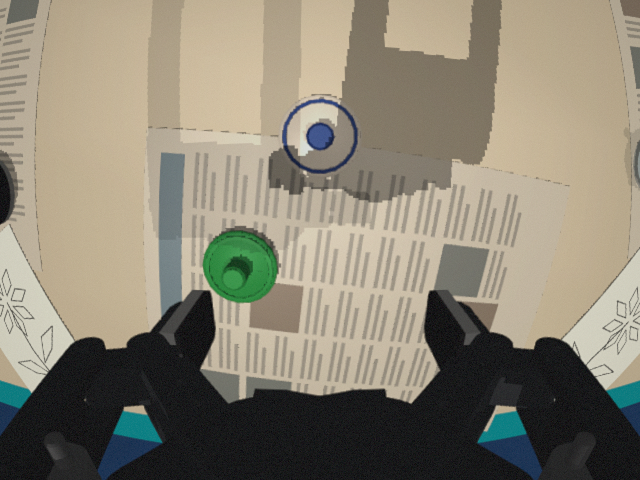

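The white lid with blue ring is at (320,136), the green look-alike at (240,265); the fit picked the right one.

Run:
```python
from h import *
c=np.array([.6057,-.0064])
arm.goto([*c,.26],OR); arm.move_gripper(.045)
print(arm.movel([*c,.189],v=.06,stop_force=6)); s0=arm.sense(); arm.move_gripper(.012); g=arm.sense()
print(s0['tcp_pos'].round(4),g['tcp_pos'].round(4),g['grip_width'],g['gripper_force'],(g['ft_force']-s0['ft_force']).round(1),g['time'])
im=arm.capture('wrist')[:,:,::-1]; sd=arm.capture('side')[190:310,280:440,::-1]
cv2.imwrite('pics/l1.png',np.hstack([cv2.resize(sd,(400,300),interpolation=cv2.INTER_CUBIC),cv2.resize(im,(400,300))]))
```

```text
False
[ 0.6059 -0.0064  0.1895] [ 0.6059 -0.0064  0.1897] 0.017731528286850335 58.567290902137756 [-1.3 -0.4  5. ] 38.9333
```

View pics/l1.png

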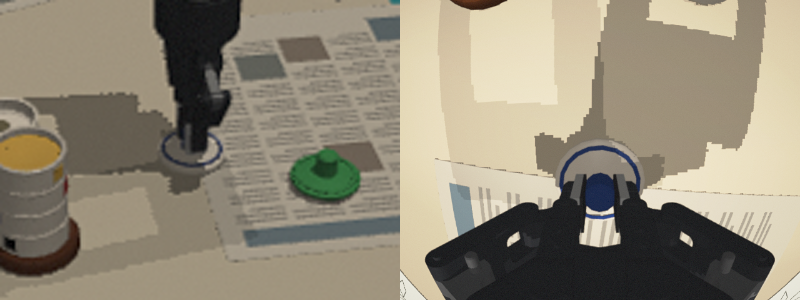

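The knob is held between the pads, level, and the four-dish nest at left stands straight.

Run:
```python
from h import *
g=arm.sense()['tcp_pos']; arm.movel([g[0],g[1],.30],v=.2)
if place([.4359,-.0895],g[2]+.103,zup=.37):
    s=arm.sense()['tcp_pos']; arm.move_gripper(.045); arm.movel([s[0],s[1],s[2]+.08],v=.2)
    print(look('lid',[.4359,-.0895],.114,.032,h=.22,save='nl'))
    arm.goto([.6,.1,.42],OR)
    sd=arm.capture('side'); tp=arm.capture('top')
    cv2.imwrite('pics/end.png',np.hstack([cv2.resize(sd[200:320,220:380,::-1],(400,300),interpolation=cv2.INTER_CUBIC),cv2.resize(tp[:,:,::-1],(400,300))]))
print(arm.sense()['time'])
```

```text
place hit True tcp [ 0.4358 -0.0895  0.2926] dz -0.0001 F [-0.1  0.9  4.6]
lid score 0.89 c [ 0.6091 -0.08  ] r 0.0118 rms 0.0035
None
44.3333
```

View pics/end.png

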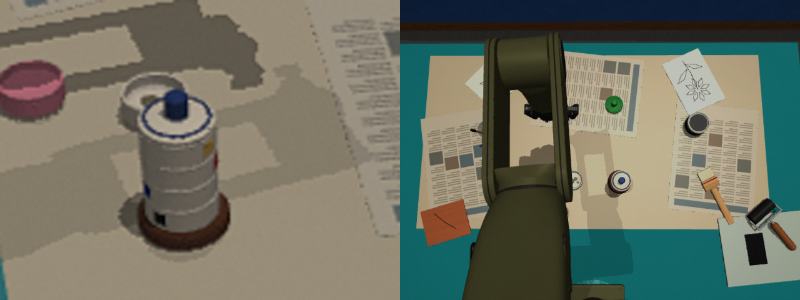

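The nest with its lid stands straight and even on the stand at (178,170). Seating heights matched to 0.1 mm, and the bystanders have not moved.

```bash
python3 -c "
from plant import arm
print(arm.job_done())"
```

```text
the job is handed in; nothing more can be done
None
```

The nest is packed on the stand in the order black, blue, red, yellow, lid, with every piece seated to within about 0.1 mm of its expected height, and the job is handed in at about 44 s; no verdict was returned.

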